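Seat a jar in the bottle coder and close the guard

TASK

Load the bottle coder: slide the widest white jar, standing on the counter and without lifting or tipping it, into the coder's V-shaped locator until it sits centred against both faces. Then lower the raised clear guard over it gently, under control the whole way, until it is fully down on its stops, and leave it closed with the jar in place. Do not disturb the other things on the counter.

Things in the scene. Friction and masses are not known exactly. Their poses are not given: they have to be found in the camera images.
- jar: the jar to load: white plastic screw-cap jar with a cap as wide as the body, a plain upright cylinder 96 mm in diameter (too wide to grasp) and 92 mm high, about 0.35 to 0.7 kg, loose on the counter; origin at the centre of its underside
- small_jar: bystander: white screw-cap jar of the same make but smaller, 64 mm diameter, 66 mm high; origin at the centre of its underside
- bottle: bystander: amber glass bottle with a white cap, 62 mm diameter, 125 mm high, neck and cap 36 mm diameter above 100 mm; origin at the centre of its underside
- mortar: bystander: white ceramic mortar (open bowl), 110 mm diameter at the rim, 62 mm high; origin at the centre of its underside
- calculator: bystander: grey pocket calculator lying flat, 150 x 95 mm (x, y), 19 mm high; origin at the centre of its underside
- spatula: bystander: slim ointment spatula with black handle and steel blade lying flat along its x axis, 211 mm long (x = -100 to +111 mm), 22 mm wide, 14 mm high
- tray: bystander: grey tablet-counting tray, 150 x 160 mm (x, y), 22 mm high; origin at the centre of its underside
- carton: bystander: cardboard medicine carton, 75 x 120 mm (x, y), 45 mm high; origin at the centre of its underside
- coder: bench-top bottle coder fixed to the counter, white case, V locator in front. Its -x axis points out of the V's mouth, z up; origin at the seat. In its frame: case 180 mm wide, x = 88 to 275 mm, 105 mm high (138 from x = 152); beside the V two arms with the guard's stops at y = +-87 mm, x = 10 to 90 mm, up to 68 mm high. No floor plate: the jar slides on the counter
- seat (a point): where the centre of the jar's underside lies when the jar touches both faces of the V; on the counter, axes as coder. The V: two upright steel plates 10 mm thick, 55 mm high, each at 45 degrees to coder x, their inner faces 48 mm from the seat; the faces would meet at x = +68 mm, and each runs from 16 to 100 mm from there. The mouth, 141 mm wide, is at x = -3 mm
- guard (a joint): angle of the guard about its hinge, rad: 0 = fully down on its stops, grows as it opens, 1.57 = standing straight up, 1.8 = fully back. The friction hinge holds it where it is when it stands above about 1.25; lower than that it falls shut hard if let go. Moving it takes under 3 N at the handle
- guard_hinge (a point): centre of the guard's hinge axis, which is parallel to coder y, at coder x = +100 mm, 118 mm above the counter. The guard is a clear box lid 180 mm wide with silvery edges: its top panel reaches 178 mm from the hinge, its side and front panels are 50 mm deep
- guard_handle (a point): middle of the guard's black handle bar: round, 10 mm thick, 120 mm long, parallel to the hinge axis and 213 mm from it, in the plane of the guard's top panel, with 30 mm free between bar and front panel. From the hinge it lies at -213 mm x cos(angle) along coder x and +213 mm x sin(angle) up, so 118 mm above the counter when the guard is down
Not all that is in view belongs to the job. What is shaped like the jar but red is not meant.

How it is judged:
By the outcome, as a careful person would: the job done as asked, in the order asked, and still so for the second after the job is handed in, with the robot touching nothing.
It also fails if it takes over 72 s, if anything falls off the work surface, if the arm or the gripper's body presses on something with over 40 N, if the wrist force passes 120 N, or if a joint passes its speed limit or range.

ROBOT

A 6-joint arm with a two-finger parallel gripper is mounted at the origin on the work surface. World frame = base frame: x ahead of the robot, y to its left, z up, the work surface at z = 0. Lengths are in m, angles in rad, forces in N, time in s.
With the tool pointing down it reaches from about 0.35 to 0.925 m from the base axis. Payload 6.4 kg.
Tool frame: the origin (TCP) lies at the very end of the fingers, on their centre line; the grasp point (between the pads) lies 19 mm behind it (r.pinch_z is the distance from the TCP to the grasp point, in m); z points along the fingers, y is the line along which they close (so a half turn about z gives the same grasp; the last joint's range is limited). The gripper opens to 94 mm and grips with 3 to 60 N. Pads are 16 mm wide; open, the fingers measure 119 mm over their backs; the gripper's body (75 mm by 177 mm) begins 78 mm behind the grasp point.
Start: joints at [-1.277, 0.245, 1.558, -0, 1.339, -0.174], TCP at [0.293, -0.58, 0.205] pointing down, gripper open.
Joint ranges: [-3.13, 3.13], [-1.02, 2.26], [0.13, 2.54], [-0.95, 4.09], [0.21, 2.88], [-2.74, 2.74]. Speed limits (rad/s): [2.57, 2.57, 3.14, 3.14, 3.14, 3.14].

INTERFACE

Orientations are given as a unit quaternion [x, y, z, w].
In Python, from workcell import r gives the robot as it stands.
- The arm moves only by the shell command python3 -m handwheel 'ROWS' [OPENING] [FORCE]. ROWS is JSON, a list of rows, each an object with "linear": the shift along the tool's x, y, z in mm, a list of three; "roll": the turn about the tool's z in rad. A call has 1 to 5 rows; each row is the pose to reach, as a shift and turn from the pose commanded when the call began, along the tool's axes at that moment; what a row does not reach only later rows make up. A row lasts 1/8 s, in which the tool goes at most 62.5 mm and 10.7 degrees, less where a joint would pass 70% of its speed; a pose out of reach is approached as far as the arm can. A call with a gripper value outside its range is refused whole. OPENING is the finger opening in mm, from 0 to 94, set as the call begins (- or left out, the last holds). The fingers move at their own pace and stop on an object; FORCE is the grip in N (left out, the last holds). Time passes only in rows, so rows that repeat a pose let the fingers close. It gives the time, the measured TCP pose, the force, the opening and the grip force at its end, in the units of the state.
- r.get_state(): the state, without advancing time (a new reading comes with each control period).
- r.get_image(name): name is "scene" or "top" or "wrist"; returns a dict with "color" (384x512x3 uint8, blue, green, red), "camera_matrix" (3x3 intrinsics, pixels), "T" (4x4, takes a point from camera to world coordinates); the wrist camera has in their place "mount" (4x4, takes a point from camera to tool coordinates, whose origin is the TCP and whose axes are the flange's). Camera axes: x right, y up, looking along -z (the intrinsics and any distortion apply to the point x, -y, -z); pixel columns grow to the right and rows downward; lengths in m; the calibration is good to about 2 mm. A picture is of the moment at which its call begins: read the wrist's pose just before it. There is no depth.
- r.hand_in(): hands the job in; it is judged then, once.
Trained networks look in the newest picture that a camera, given by its name, has taken for a name from the list of things; names that differ only in an ending like _2 or _b are one class to them, and where a whole thing is asked for, a point or a joint stands for the part that bears it (a point fixed in the world has none). Each returns a list of dicts, best first, with "score" (0 to 1); they miss things now and then, are a little off and sometimes report something else, mostly with a low value. They report only what shows in the picture. A call takes as long as a camera call. They do not tell look-alikes from the thing itself.
- r.trace(thing, camera): "pixels" (384x512 bool, what is visible of it).
- r.mark_of(thing, camera): "position" ([x, y, z] in m, in the coordinates of the camera as it stood for that picture, good to about 4 mm: a listed point, or the origin of a listed thing).
The state is a dict: "t": time; "joints": joint angles; "joint_velocities": joint speeds; "joint_efforts": joint torques, N m; "ee_pos": TCP position; "orientation": TCP orientation; "wrist_force": force on the tool from outside, world axes, zero at the start; "torque": the same for the moment, N m; "gripper_width": finger opening in m; "grasp_force": force on a finger pad.
Only numpy, scipy, OpenCV 4.12 (cv2) and the standard library are available. Lean on these libraries where they do the work, as an engineer would, in place of code of your own. Each camera call takes 0.05 s, during which the arm holds its last target. There are 200 camera calls.

## Working session

There is one attempt and no reset: what is moved stays moved. The work goes in short steps, Python scripts to look and compute and a shell command to move; the robot and the scene stay as the last step left them, time stands still between calls to the robot, and variables do not carry over. Pictures are saved under pics/ and viewed, at most 10 in all, crops included, and the job is handed in when it is done.

```bash
ls; mkdir -p pics; cat > h.py <<'E'
import numpy as np, cv2
from workcell import r
def img(n): 
    im=r.get_image(n); return im
def w(im,p): return (im["T"]@np.r_[p,1])[:3]
def px(im,P):
    c=np.linalg.inv(im["T"])@np.r_[P,1]; u=im["camera_matrix"]@np.array([c[0],-c[1],-c[2]]); return u[:2]/u[2]
E
python3 - <<'E'
from h import *
s=r.get_state(); print({k:np.round(v,3) for k,v in s.items()})
ims=[]
for n in ["scene","top"]:
    im=img(n); cv2.imwrite(f"pics/{n}.png",im["color"]); ims.append(im["color"])
    for t in ["jar","small_jar","bottle","mortar","calculator","spatula","tray","carton","coder","seat","guard_hinge","guard_handle"]:
        for d in r.mark_of(t,n)[:3]:
            P=w(im,d["position"]); print(n,t,round(d["score"],2),np.round(P,3),np.round(px(im,P)))
E
```

```text
pics
{'t': np.float64(0.0), 'joints': array([-1.277,  0.246,  1.559,  0.   ,  1.339, -0.174]), 'joint_velocities': array([ 0.001,  0.001,  0.   , -0.   , -0.001, -0.   ]), 'joint_efforts': array([-2.0000e-03, -4.1584e+01, -3.1460e+01,  6.8000e-02,  3.3000e-02,
       -0.0000e+00]), 'ee_pos': array([ 0.293, -0.58 ,  0.204]), 'orientation': array([ 0.973,  0.232, -0.   , -0.001]), 'wrist_force': array([ 0.121,  0.202, -0.055]), 'torque': array([ 0.017,  0.039, -0.011]), 'grasp_force': np.float64(0.0), 'gripper_width': np.float64(0.094)}
scene jar 0.88 [ 0.628  0.297 -0.001] [309. 199.]
scene jar 0.76 [ 0.393  0.122 -0.004] [214. 167.]
scene small_jar 0.8 [0.527 0.133 0.001] [239. 197.]
scene bottle 0.97 [ 0.464  0.272 -0.002] [270. 163.]
scene bottle 0.61 [ 0.39  -0.125  0.004] [133. 199.]
scene mortar 0.69 [ 0.735 -0.082  0.001] [200. 299.]
scene calculator 0.87 [ 0.393 -0.122  0.001] [134. 200.]
scene spatula 0.83 [0.744 0.25  0.001] [319. 239.]
scene spatula 0.42 [ 0.579 -0.205  0.117] [112. 247.]
scene spatula 0.34 [ 0.456  0.501 -0.004] [331. 134.]
scene tray 0.58 [ 0.454  0.5   -
[... 440 characters left out ...]
 bottle 0.59 [0.469 0.274 0.003] [202. 239.]
top bottle 0.29 [ 0.731 -0.079 -0.002] [324. 155.]
top bottle 0.27 [0.748 0.253 0.001] [214. 146.]
top mortar 0.85 [ 0.73  -0.078 -0.003] [324. 155.]
top calculator 0.6 [ 0.39  -0.12   0.003] [338. 270.]
top calculator 0.17 [0.628 0.301 0.005] [196. 185.]
top spatula 0.82 [0.749 0.253 0.001] [214. 146.]
top tray 0.94 [0.456 0.508 0.002] [121. 242.]
top carton 0.97 [0.622 0.477 0.002] [136. 185.]
top carton 0.17 [0.456 0.507 0.001] [122. 242.]
top coder 0.63 [ 0.563 -0.108  0.   ] [334. 210.]
top seat 0.73 [ 0.56  -0.105 -0.001] [333. 211.]
top guard_hinge 0.29 [0.535 0.134 0.004] [252. 218.]
top guard_handle 0.93 [ 0.578 -0.188  0.333] [402. 189.]
```

View pics/scene.png

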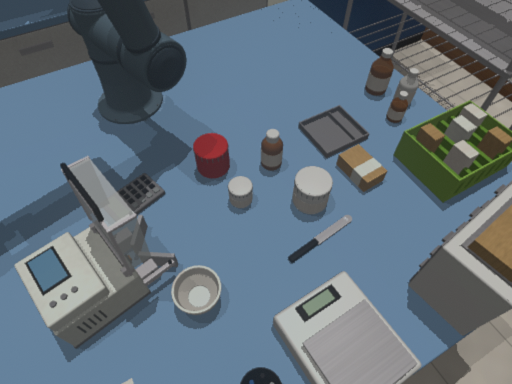

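View pics/top.png

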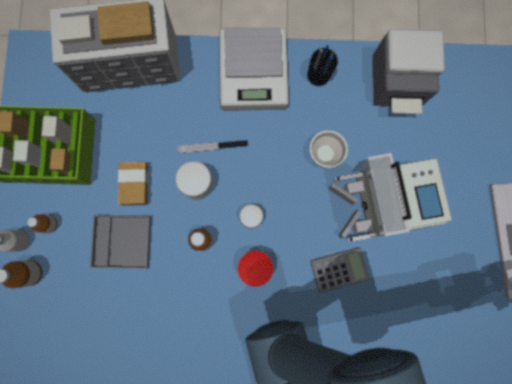

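The scene shows three things shaped like the jar:
- White jar at scene (312,190) / top (194,180), about (0.628, 0.298).
- Red jar at scene (212,155) / top (256,268), excluded by its colour.
- Small white jar at scene (240,193) / top (251,216), and the mortar at scene (197,293).

I choose the wide white one. The direct line to the seat at (0.56,-0.106) would hit the small jar, so I'll push the jar round it. I'll check the choice in one close crop.

```bash
python3 - <<'E'
from h import *
a=cv2.imread("pics/scene.png")[150:230,230:350]; b=cv2.imread("pics/top.png")[135:255,320:460]
a=cv2.resize(a,(400,266)); b=cv2.resize(b,(560,480),interpolation=cv2.INTER_CUBIC)
o=np.zeros((600,800,3),np.uint8); o[:266,:240]=a[:,160:]; o[:480,240:]=b; cv2.imwrite("pics/crop.png",o)
im=img("top")
for t in ["jar","small_jar"]:
  for n in ["top","scene"]:
    for d in r.trace(t,n)[:2]:
        m=d["pixels"]; print(t,n,round(d["score"],2),m.sum(),np.round([c.mean() for c in np.nonzero(m)[::-1]],1))
# jar check: pixel of top disc for hypothesised jar
print(px(im,[.628,.298,.092]),px(im,[.676,.298,.092]),px(im,[.58,.298,.092]))
wi=r.get_image("wrist"); print(np.round(wi["mount"],3)); cv2.imwrite("pics/w0.png",wi["color"])
E
```

```text
jar top 0.61 1144 [194.3 180. ]
jar scene 0.71 1380 [211.6 154.6]
jar scene 0.66 1599 [311.3 189.2]
small_jar top 0.73 454 [251.1 215.8]
small_jar scene 0.63 631 [240.1 191.7]
small_jar scene 0.21 14551 [ 92.3 262.1]
[192.76617928 179.50461898] [193.5468838  162.35128272] [191.97662128 196.8524803 ]
[[-0.     0.963  0.268  0.079]
 [ 1.     0.    -0.001  0.001]
 [-0.001  0.268 -0.963 -0.18 ]
 [ 0.     0.     0.     1.   ]]
```

View pics/crop.png

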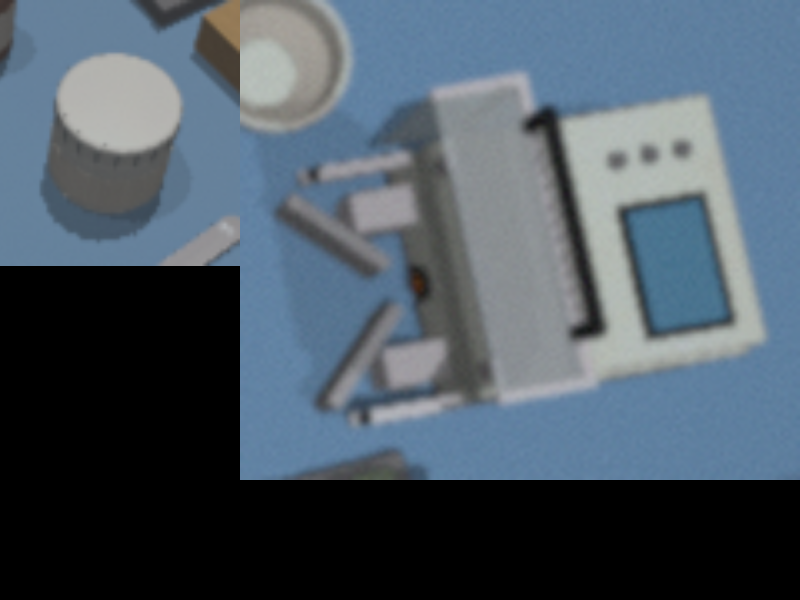

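The crop confirms a wide white ribbed jar, about 96 mm across. The coder's V opens to image-left, and the black handle runs from top px (397,165) to (409,217). The wrist camera sits on the tool's +x side, so I push along -x to keep the camera away from the guard. I'll use the fingers as a fork at 60 mm opening.

```bash
cat >> h.py <<'E'
def yaw():
    q=r.get_state()["orientation"]; return 2*np.arctan2(q[1],q[0])
def rows(targets,a0=None,p0=None):
    """targets: (x,y,z,yaw_deg); prints shifts from the present pose in tool axes"""
    a=yaw() if a0 is None else np.radians(a0); p=r.get_state()["ee_pos"] if p0 is None else np.array(p0)
    print("now",np.round(p,4),round(np.degrees(a),1))
    for x,y,z,b in targets:
        d=np.array([x,y,z])-p; ex=np.array([np.cos(a),np.sin(a),0]); ey=np.array([np.sin(a),-np.cos(a),0])
        da=(np.radians(b)-a+np.pi)%(2*np.pi)-np.pi
        print(np.round([1000*d@ex,1000*d@ey,-1000*d[2]],1),"roll",round(-da,3))
def ray(im,u,z):
    K=im["camera_matrix"]; c=np.linalg.inv(K)@np.r_[u,1]; d=im["T"][:3,:3]@np.array([c[0],-c[1],-c[2]]); o=im["T"][:3,3]
    return o+d*(z-o[2])/d[2]
E
python3 - <<'E'
from h import *
im=img("top")
A=ray(im,(397.2,165.2),.33);B=ray(im,(408.9,217),.33); print(A,B,(A+B)/2,np.linalg.norm(A-B),np.degrees(np.arctan2(*(A-B)[1::-1])))
# V plate tops (z=.055), crop px -> image
f=lambda c:(320+(c[0]-240)/4,135+c[1]/4)
for c in [(287,207),(330,403),(380,265),(395,310)]: print(c,ray(im,f(c),.055)[:2])
print("jar top", ray(im,(194.3,177),.092))
rows([(.293,-.58,.43,26.8),(.628,.38,.43,90),(.628,.38,.012,90)])
E
```

```text
[ 0.63063929 -0.18053394  0.33      ] [ 0.51716777 -0.20349965  0.33      ] [ 0.57390353 -0.1920168   0.33      ] 0.11577223562286304 11.44164490647138
(287, 207) [ 0.62460224 -0.09098978]
(330, 403) [ 0.48692542 -0.12106072]
(380, 265) [ 0.58495746 -0.15675802]
(395, 310) [ 0.55333431 -0.16709854]
jar top [0.63508358 0.29411413 0.092     ]
now [ 0.2931 -0.5802  0.2055] 26.8
[-0.000e+00 -2.000e-01 -2.245e+02] roll -0.0
[ 731.8 -706.  -224.5] roll -1.103
[ 731.8 -706.   193.5] roll -1.103
```

```bash
python3 -m handwheel '[{"linear":[0,0,-60],"roll":0},{"linear":[0,0,-120],"roll":0},{"linear":[0,0,-180],"roll":0},{"linear":[0,0,-225],"roll":0},{"linear":[0,0,-225],"roll":0}]' 60 10
python3 -m handwheel '[{"linear":[37,-35,0],"roll":0},{"linear":[74,-71,0],"roll":0},{"linear":[110,-106,0],"roll":0},{"linear":[147,-142,0],"roll":0},{"linear":[183,-177,0],"roll":0}]'
python3 -m handwheel '[{"linear":[37,-35,0],"roll":0},{"linear":[74,-71,0],"roll":0},{"linear":[110,-106,0],"roll":0},{"linear":[147,-142,0],"roll":0},{"linear":[183,-177,0],"roll":0}]'
python3 -c "
from h import *
rows([(.628,.38,.43,26.8)])"
```

```text
t: 2.28
ee_pos: [0.2935, -0.5812, 0.4361]
orientation: [0.973, 0.232, 0.0, 0.005]
wrist_force: [0.6, 0.1, 0.5]
gripper_width: 0.0594
grasp_force: 0.0
t: 2.9
ee_pos: [0.3767, -0.3377, 0.4285]
orientation: [0.973, 0.232, -0.0, -0.001]
wrist_force: [-0.1, -0.3, 1.0]
gripper_width: 0.0602
grasp_force: 0.0
t: 3.52
ee_pos: [0.4601, -0.0973, 0.4286]
orientation: [0.973, 0.232, -0.001, -0.001]
wrist_force: [-0.3, -1.8, -0.3]
gripper_width: 0.0601
grasp_force: 0.0
now [ 0.4601 -0.0973  0.4286] 26.8
[ 365.1 -350.3   -1.4] roll 0.0
```

```bash

python3 -m handwheel '[{"linear":[37,-35,0],"roll":0},{"linear":[74,-71,0],"roll":0},{"linear":[110,-106,0],"roll":0},{"linear":[147,-142,0],"roll":0},{"linear":[183,-177,0],"roll":0}]'
python3 -m handwheel '[{"linear":[37,-35,0],"roll":0},{"linear":[74,-71,0],"roll":-0.18},{"linear":[110,-106,0],"roll":-0.36},{"linear":[147,-142,0],"roll":-0.54},{"linear":[182,-174,0],"roll":-0.72}]'
python3 -m handwheel '[{"linear":[0,0,0],"roll":-0.18},{"linear":[0,0,0],"roll":-0.36},{"linear":[0,0,0],"roll":-0.383},{"linear":[0,0,0],"roll":-0.383}]'
python3 -c "
from h import *
im=img('top'); cv2.imwrite('pics/t2.png',im['color'])
p=r.get_state()['ee_pos']
for d in r.mark_of('jar','top')[:2]+r.mark_of('seat','top')[:1]: print(d['score'],w(im,d['position']))
wi=r.get_image('wrist');a=yaw();M=np.eye(4);M[:3,:3]=np.c_[[np.cos(a),np.sin(a),0],[np.sin(a),-np.cos(a),0],[0,0,-1]];M[:3,3]=p
wi['T']=M@wi['mount']
for t in ['jar','carton','spatula','small_jar','bottle']:
  for d in r.mark_of(t,'wrist')[:2]: print(t,d['score'],np.round(w(wi,d['position']),3))
cv2.imwrite('pics/w2.png',wi['color'])
rows([(.63,.38,.43,90)])"
```

```text
t: 4.15
ee_pos: [0.5436, 0.1431, 0.4285]
orientation: [0.973, 0.232, -0.001, -0.0]
wrist_force: [0.1, -1.2, 0.0]
gripper_width: 0.0601
grasp_force: 0.0
t: 4.78
ee_pos: [0.6277, 0.3803, 0.428]
orientation: [0.827, 0.562, -0.002, -0.0]
wrist_force: [0.5, -0.4, 0.8]
gripper_width: 0.0599
grasp_force: 0.0
t: 5.28
ee_pos: [0.6275, 0.3785, 0.4294]
orientation: [0.708, 0.706, -0.001, -0.0]
wrist_force: [0.2, -0.6, -0.2]
gripper_width: 0.0601
grasp_force: 0.0
0.81 [0.62955398 0.29910426 0.00575759]
0.56 [0.39008239 0.12297469 0.0029436 ]
0.78 [ 0.56429882 -0.10387235  0.00228454]
jar 0.81 [0.393 0.123 0.002]
jar 0.7 [ 0.634  0.293 -0.   ]
carton 0.56 [ 0.625  0.478 -0.001]
small_jar 0.63 [0.537 0.132 0.003]
small_jar 0.4 [ 0.39  -0.121  0.001]
bottle 0.62 [0.467 0.275 0.002]
now [0.6277 0.3787 0.4305] 90.0
[1.3 2.3 0.5] roll -0.0
```

View pics/w2.png

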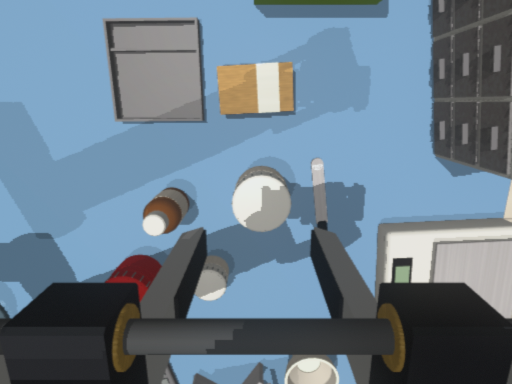

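The wrist view shows the jar at (262,200), with clear space behind it before the carton at (256,88). Three estimates agree on a jar position near (0.630, 0.297). Descending there.

```bash

python3 -m handwheel '[{"linear":[0,2,60],"roll":0},{"linear":[0,2,120],"roll":0},{"linear":[0,2,180],"roll":0},{"linear":[0,2,240],"roll":0},{"linear":[0,2,300],"roll":0}]'
python3 -m handwheel '[{"linear":[0,0,40],"roll":0},{"linear":[0,0,80],"roll":0},{"linear":[0,0,105],"roll":0},{"linear":[0,0,118],"roll":0},{"linear":[0,0,118],"roll":0}]'
python3 -c "
from h import *
S=(.56,-.106)
L=.0455
T=[(.63,.297,90),(.64,.19,90),(.632,.12,80),(.6,.05,68),(.566,-.01,72),(.548,-.047,90),(*S,101.5)]
for x,y,a in T: 
  t=np.radians(a); print(a,np.round([x+L*np.cos(t),y+L*np.sin(t)],4))
rows([(.63,.3425,.012,90),(.64,.2355,.012,90)])"
```

```text
t: 6.35
ee_pos: [0.6296, 0.3787, 0.1289]
orientation: [0.707, 0.707, 0.0, 0.0]
wrist_force: [0.3, -0.1, 0.3]
gripper_width: 0.0598
grasp_force: 0.0
t: 6.98
ee_pos: [0.6297, 0.3787, 0.0123]
orientation: [0.707, 0.707, -0.0, -0.0]
wrist_force: [0.2, -0.3, 0.5]
gripper_width: 0.0596
grasp_force: 0.0
90 [0.63   0.3425]
90 [0.64   0.2355]
80 [0.6399 0.1648]
68 [0.617  0.0922]
72 [0.5801 0.0333]
90 [ 0.548  -0.0015]
101.5 [ 0.5509 -0.0614]
now [0.6297 0.3787 0.0123] 90.0
[-36.2   0.3   0.3] roll -0.0
[-143.2   10.3    0.3] roll -0.0
```

```bash

python3 -m handwheel '[{"linear":[-9,0,0],"roll":0},{"linear":[-18,0,0],"roll":0},{"linear":[-26,0,0],"roll":0},{"linear":[-33,0,0],"roll":0},{"linear":[-39,0,0],"roll":0}]'
python3 -m handwheel '[{"linear":[-8,1,0],"roll":0},{"linear":[-18,2,0],"roll":0},{"linear":[-29,3,0],"roll":0},{"linear":[-40,4,0],"roll":0},{"linear":[-50,5,0],"roll":0}]'
python3 -m handwheel '[{"linear":[-11,1,0],"roll":0},{"linear":[-22,2,0],"roll":0},{"linear":[-33,3,0],"roll":0},{"linear":[-44,4,0],"roll":0},{"linear":[-54,5,0],"roll":0}]'
python3 -c "
from h import *
rows([(.64,.2355,.012,90),(.6399,.1648,.012,80)])
im=img('top')
for d in r.mark_of('jar','top')[:2]: print(d['score'],w(im,d['position']))
"
```

```text
t: 7.6
ee_pos: [0.6302, 0.3397, 0.0129]
orientation: [0.707, 0.707, 0.001, 0.0]
wrist_force: [1.1, 2.6, 0.3]
gripper_width: 0.06
grasp_force: 1.3
t: 8.22
ee_pos: [0.6349, 0.2891, 0.0127]
orientation: [0.707, 0.707, 0.0, -0.0]
wrist_force: [0.0, 4.1, 2.3]
gripper_width: 0.0598
grasp_force: 2.2
t: 8.85
ee_pos: [0.6398, 0.2351, 0.0127]
orientation: [0.707, 0.707, 0.0, -0.0]
wrist_force: [-0.5, 5.3, 4.8]
gripper_width: 0.0604
grasp_force: 2.8
now [0.6398 0.2351 0.0127] 90.0
[0.4 0.2 0.7] roll -0.0
[-70.3   0.1   0.7] roll 0.174
0.8 [0.39305215 0.11893668 0.00197666]
0.55 [0.63919653 0.19060531 0.00566049]
```

```bash

python3 -m handwheel '[{"linear":[-12,0,0],"roll":0.03},{"linear":[-26,0,0],"roll":0.06},{"linear":[-41,0,0],"roll":0.1},{"linear":[-56,0,0],"roll":0.14},{"linear":[-70,0,0],"roll":0.174}]'
python3 -c "
from h import *
rows([(.617,.0922,.012,68),(.5801,.0333,.012,72)])
rows([(.5801,.0333,.012,72)],68,(.617,.0922,.012))
rows([(.548,-.0015,.012,90)],72,(.5801,.0333,.012))
im=img('top')
for d in r.mark_of('jar','top')[:2]: print(d['score'],w(im,d['position']))
"
```

```text
t: 9.57
ee_pos: [0.6394, 0.1644, 0.0122]
orientation: [0.767, 0.642, -0.0, -0.0]
wrist_force: [0.6, 2.7, 0.6]
gripper_width: 0.0599
grasp_force: 1.6
now [0.6394 0.1644 0.0122] 79.9
[-75.   -9.3   0.2] roll 0.207
[-139.4  -35.3    0.2] roll 0.137
now [0.617  0.0922 0.012 ] 68.0
[-68.4 -12.1  -0. ] roll -0.07
now [0.5801 0.0333 0.012 ] 72.0
[-43.  -19.8  -0. ] roll -0.314
0.72 [0.62965983 0.1196293  0.00540218]
0.49 [7.47932618e-01 2.50444076e-01 5.11153687e-04]
```

```bash

python3 -m handwheel '[{"linear":[-15,-2,0],"roll":0.04},{"linear":[-30,-4,0],"roll":0.08},{"linear":[-45,-6,0],"roll":0.12},{"linear":[-60,-7.5,0],"roll":0.165},{"linear":[-75,-9,0],"roll":0.207}]'
python3 -m handwheel '[{"linear":[-14,-2,0],"roll":0},{"linear":[-28,-4,0],"roll":0},{"linear":[-41,-7,0],"roll":-0.02},{"linear":[-55,-10,0],"roll":-0.04},{"linear":[-68,-12,0],"roll":-0.07}]'
python3 -c "
from h import *
rows([(.548,-.0015,.012,90)])
im=img('top')
for d in r.mark_of('jar','top')[:3]+r.mark_of('seat','top')[:1]+r.mark_of('coder','top')[:1]: print(d['score'],w(im,d['position']))
cv2.imwrite('pics/t3.png',im['color'][90:282,190:446].repeat(3,0).repeat(3,1))
"
```

```text
t: 10.3
ee_pos: [0.6173, 0.0923, 0.0123]
orientation: [0.829, 0.559, -0.0, -0.0]
wrist_force: [0.4, 2.2, -1.0]
gripper_width: 0.06
grasp_force: 1.2
t: 10.92
ee_pos: [0.5806, 0.0342, 0.0124]
orientation: [0.808, 0.589, -0.0, -0.0]
wrist_force: [1.0, 2.0, -1.6]
gripper_width: 0.0598
grasp_force: 1.3
now [0.5806 0.0342 0.0124] 72.2
[-43.9 -20.1   0.4] roll -0.31
0.56 [0.39122102 0.1207872  0.00170732]
0.76 [ 5.60765732e-01 -1.08998575e-01 -3.76127703e-04]
```

View pics/t3.png

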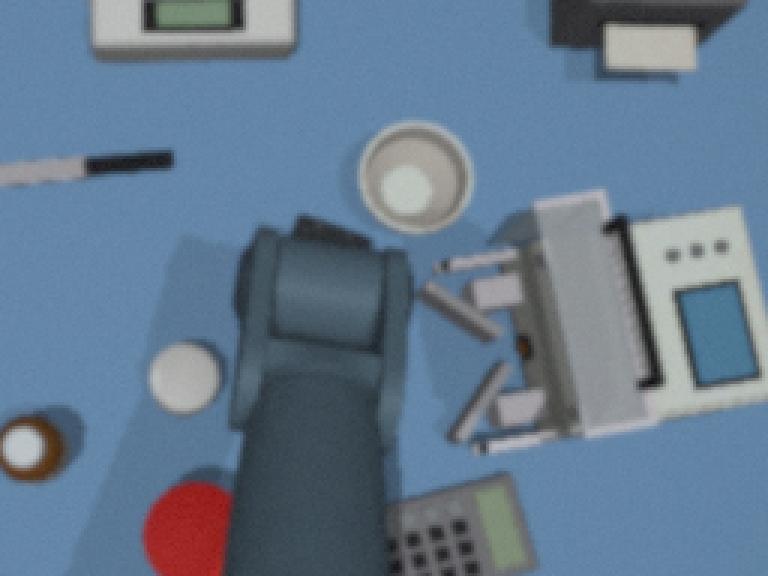

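```bash
python3 -c "
from h import *
im=img('top'); xc=np.array([.2,-.98]); S=np.array([.56,-.107]); p=r.get_state()['ee_pos']
print('tcp coder x',(p[:2]-S)@xc, 'px', [np.round((px(im,[p[0],p[1],z])-[190,90])*3) for z in (.3,.4)])
for z in (.25,.3,.35,.4):
  for u in [(412,270),(240,270),(380,270),(403,420),(350,232)]:
    q=ray(im,(190+u[0]/3,90+u[1]/3),z)[:2]; print(z,u,np.round((q-p[:2])@xc*1000),end='; ')
  print()
sc=img('scene'); cv2.imwrite('pics/s3.png',cv2.resize(sc['color'][60:330,0:360],(800,600),interpolation=cv2.INTER_CUBIC))
for d in r.mark_of('jar','scene')[:3]+r.mark_of('guard_handle','scene')[:1]+r.mark_of('guard_hinge','scene')[:1]: print(d['score'],w(sc,d['position']))
print(w(im,r.mark_of('guard_handle','top')[0]['position']))
"
```

```text
tcp coder x -0.13441879557288103 px [array([323., 290.]), array([340., 267.])]
0.25 (412, 270) 80.0; 0.25 (240, 270) -54.0; 0.25 (380, 270) 55.0; 0.25 (403, 420) 50.0; 0.25 (350, 232) 38.0; 
0.3 (412, 270) 69.0; 0.3 (240, 270) -58.0; 0.3 (380, 270) 45.0; 0.3 (403, 420) 40.0; 0.3 (350, 232) 29.0; 
0.35 (412, 270) 58.0; 0.35 (240, 270) -62.0; 0.35 (380, 270) 36.0; 0.35 (403, 420) 31.0; 0.35 (350, 232) 20.0; 
0.4 (412, 270) 47.0; 0.4 (240, 270) -67.0; 0.4 (380, 270) 26.0; 0.4 (403, 420) 21.0; 0.4 (350, 232) 11.0; 
0.92 [ 0.56338339 -0.0115299   0.00077306]
0.5 [0.39492184 0.12065098 0.00453345]
0.97 [ 0.57689186 -0.19166766  0.33202675]
0.65 [ 0.5804645  -0.20607528  0.1212631 ]
[ 0.57829624 -0.18683358  0.33396934]
```

View pics/s3.png

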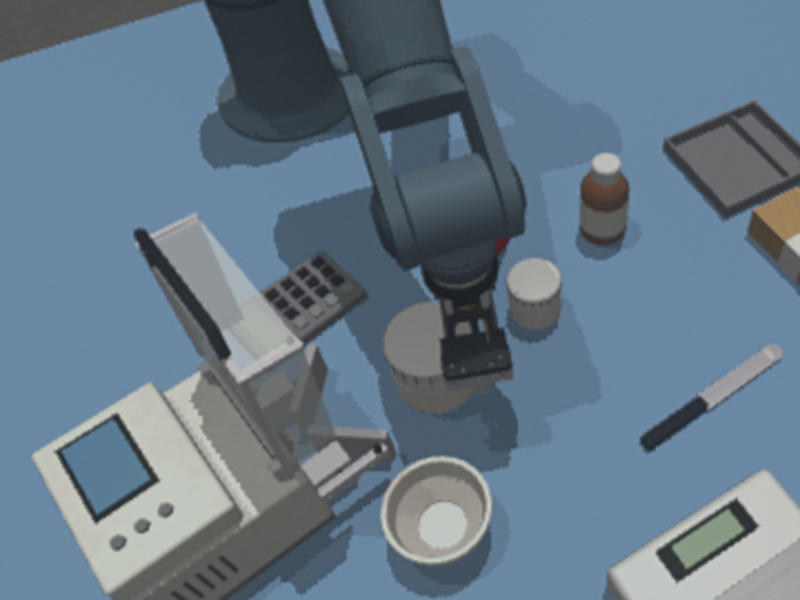

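The jar (440,355 in this crop) is in the fork and upright. The small jar, mortar and calculator are untouched. The wrist's half-width is about 60 mm, which leaves roughly 20 mm to the raised guard at the seat, so I carry on.

```bash

python3 -m handwheel '[{"linear":[-9,-4,0],"roll":-0.06},{"linear":[-18,-8,0],"roll":-0.12},{"linear":[-27,-12,0],"roll":-0.19},{"linear":[-36,-16,0],"roll":-0.25},{"linear":[-44,-20,0],"roll":-0.31}]'
python3 -c "
from h import *
S=np.array([.56,-.107]);xc=np.array([.2,-.98]);
q=lambda d:(*(S-(.0455+d)*xc),.012,101.5)
rows([q(.04),q(.02),q(.005),q(0),q(-.003)])
im=img('top');sc=img('scene')
for n,c in (('top',im),('scene',sc)):
  for d in r.mark_of('jar',n)[:2]: print(d['score'],w(c,d['position']))
"
```

```text
t: 12.05
ee_pos: [0.5491, -0.0005, 0.0126]
orientation: [0.707, 0.707, 0.001, -0.0]
wrist_force: [0.0, 2.9, 1.0]
gripper_width: 0.0602
grasp_force: 1.4
now [ 5.491e-01 -5.000e-04  1.260e-02] 90.1
[-22.7  -6.2   0.6] roll -0.2
[-42.3  -2.2   0.6] roll -0.2
[-57.    0.8   0.6] roll -0.2
[-61.9   1.8   0.6] roll -0.2
[-64.8   2.4   0.6] roll -0.2
0.89 [0.39051242 0.12175786 0.00079316]
0.5 [ 5.60969873e-01 -1.07487429e-01  4.19172110e-05]
0.97 [ 0.54683681 -0.04789429  0.00208528]
0.88 [0.39692657 0.12192586 0.00350597]
```

```bash

python3 -m handwheel '[{"linear":[-6,-3,0],"roll":-0.07},{"linear":[-14,-5,0],"roll":-0.14},{"linear":[-23,-6,0],"roll":-0.2},{"linear":[-32,-4,0],"roll":-0.2},{"linear":[-40,-2.5,0],"roll":-0.2}]'
python3 -m handwheel '[{"linear":[-4,0,0],"roll":0},{"linear":[-8,0,0],"roll":0},{"linear":[-12,0,0],"roll":0},{"linear":[-15,0,0],"roll":0},{"linear":[-17,0,0],"roll":0}]'
python3 -c "
from h import *
S=np.array([.56,-.107]);xc=np.array([.2,-.98]);
q=lambda d:(*(S-(.0455+d)*xc),.012,101.5)
rows([q(.005),q(0),q(-.003)])
sc=img('scene')
for t in ['jar','seat','guard_handle']:
  for d in r.mark_of(t,'scene')[:1]: print(t,d['score'],w(sc,d['position']))
print(r.get_state()['wrist_force'])
"
```

```text
t: 12.88
ee_pos: [0.5465, -0.0411, 0.0124]
orientation: [0.634, 0.774, 0.0, -0.0]
wrist_force: [-0.6, 3.7, 1.6]
gripper_width: 0.0599
grasp_force: 1.9
t: 13.5
ee_pos: [0.5497, -0.0578, 0.0124]
orientation: [0.633, 0.774, -0.0, -0.0]
wrist_force: [-0.8, 2.2, 0.5]
gripper_width: 0.0601
grasp_force: 1.8
now [ 0.5497 -0.0578  0.0124] 101.4
[0.3 0.3 0.4] roll -0.002
[-4.7  0.3  0.4] roll -0.002
[-7.7  0.3  0.4] roll -0.002
jar 0.82 [ 0.55518156 -0.10307011  0.00196513]
seat 0.63 [0.74544179 0.24933138 0.00150837]
guard_handle 0.66 [ 0.57964754 -0.19369831  0.3286842 ]
[-1.47629267  0.59180041  0.36721138]
```

```bash

python3 -m handwheel '[{"linear":[-1,0,0],"roll":0},{"linear":[-2,0,0],"roll":0},{"linear":[-3,0,0],"roll":0}]' | grep -E 'pos|force'
python3 -m handwheel '[{"linear":[-1,0,0],"roll":0},{"linear":[-2,0,0],"roll":0}]'| grep -E 'pos|force'
python3 -m handwheel '[{"linear":[-0.7,0,0],"roll":0},{"linear":[-1.5,0,0],"roll":0}]'| grep -E 'pos|force'
```

```text
ee_pos: [0.5503, -0.0606, 0.0124]
wrist_force: [-0.5, 3.2, 0.2]
grasp_force: 1.6
ee_pos: [0.5504, -0.062, 0.0124]
wrist_force: [-2.1, 7.2, 2.2]
grasp_force: 3.5
ee_pos: [0.5502, -0.0622, 0.0124]
wrist_force: [-3.1, 12.6, 4.5]
grasp_force: 6.0
```

Contact: the tool stalls with the push force along the coder axis, and the implied jar centre (0.559,-0.107) matches the seat. I'll push a touch more, back off, lift, and check with the wrist camera.

```bash

python3 -m handwheel '[{"linear":[-1,0,0],"roll":0},{"linear":[-1,0,0],"roll":0}]'| grep -E 'pos|force'
python3 -m handwheel '[{"linear":[3,0,0],"roll":0},{"linear":[12,0,0],"roll":0},{"linear":[30,0,0],"roll":0},{"linear":[60,0,0],"roll":0},{"linear":[75,0,-10],"roll":0}]'| grep -E 'pos|force'
python3 -m handwheel '[{"linear":[0,0,-60],"roll":0},{"linear":[0,0,-120],"roll":0},{"linear":[0,0,-180],"roll":0},{"linear":[0,0,-240],"roll":0},{"linear":[0,0,-300],"roll":0}]'
python3 -m handwheel '[{"linear":[30,0,-50],"roll":0},{"linear":[30,0,-100],"roll":0},{"linear":[30,0,-100],"roll":0}]'
cat >> h.py <<'E'
def wrist():
    s=r.get_state(); p=s['ee_pos']; wi=r.get_image('wrist')
    from scipy.spatial.transform import Rotation as R
    M=np.eye(4);M[:3,:3]=R.from_quat(s['orientation']).as_matrix();M[:3,3]=p; wi['T']=M@wi['mount']; return wi
E
python3 -c "
from h import *
wi=wrist(); im=img('top'); sc=img('scene')
for n,c in (('wrist',wi),('top',im),('scene',sc)):
  for t in ['jar','seat','coder','guard_hinge','guard_handle']:
    for d in r.mark_of(t,n)[:1+(t=='jar')]: print(n,t,round(d['score'],2),np.round(w(c,d['position']),4))
o=np.zeros((384,800,3),np.uint8); o[:,:512]=wi['color']; o[:,512:]=cv2.resize(im['color'][130:260,320:420][:,:97],(288,384)); cv2.imwrite('pics/w4.png',o)"
```

```text
ee_pos: [0.5501, -0.0624, 0.0124]
wrist_force: [-4.4, 14.0, 5.3]
grasp_force: 7.2
ee_pos: [0.5351, 0.0102, 0.022]
wrist_force: [-0.5, 0.6, 0.0]
grasp_force: 0.0
t: 16.08
ee_pos: [0.5359, 0.0088, 0.3255]
orientation: [0.633, 0.774, 0.0, 0.001]
wrist_force: [0.9, -0.2, -0.4]
gripper_width: 0.0602
grasp_force: 0.0
t: 16.45
ee_pos: [0.5315, 0.0383, 0.4287]
orientation: [0.633, 0.774, 0.003, 0.005]
wrist_force: [0.3, -0.3, -0.7]
gripper_width: 0.0601
grasp_force: 0.0
wrist jar 0.93 [ 0.5603 -0.112  -0.002 ]
wrist jar 0.72 [0.3907 0.1199 0.0034]
wrist guard_hinge 0.8 [ 0.5818 -0.205   0.1221]
top jar 0.77 [ 0.3913  0.1221 -0.0021]
top jar 0.74 [ 0.5574 -0.1041  0.0059]
top seat 0.7 [0.4571 0.5093 0.0015]
top guard_handle 0.89 [ 0.5787 -0.1905  0.3299]
scene jar 0.62 [0.3937 0.1218 0.0008]
scene jar 0.23 [ 7.364e-01 -7.820e-02  3.000e-04]
scene coder 0.92 [ 0.5565 -0.1083  0.0019]
scene guard_hinge 0.76 [ 0.5787 -0.2042  0.1218]
scene guard_handle 0.84 [ 0.5805 -0.1928  0.3334]
```

View pics/w4.png

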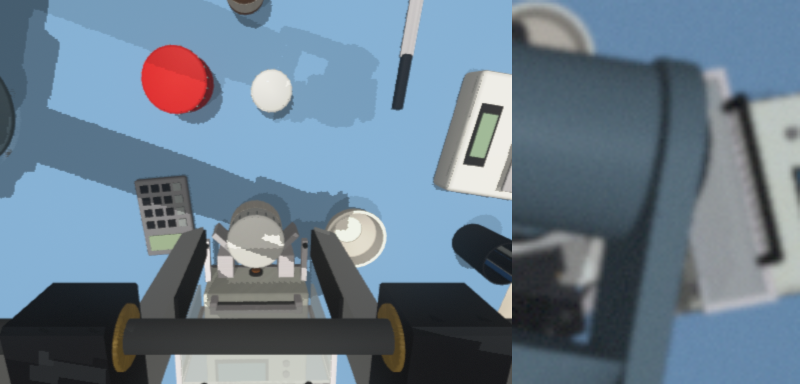

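Jar (258,235 in the wrist view) sits centred between the two plates, and nothing else has moved. From the hinge (0.5795,-0.205) the guard angle comes out at about 1.50, so the bar is near (0.577,-0.191,0.331).

```bash
python3 -c "
from h import *
print(r.get_state()['joints'])
rows([(.5768,-.191,.43,11.5)])
rows([(.5768,-.191,.43,11.5)],101.5,(.5303,.0383,.43))"
```

```text
[-1.42080314e-01 -1.26053265e-01  1.55902565e+00 -1.03973023e-05
  1.70851843e+00 -3.41035761e-01]
now [0.5305 0.0379 0.4225] 101.4
[-2.335e+02  2.000e-01 -7.500e+00] roll 1.569
now [0.5303 0.0383 0.43  ] 101.5
[-2.34e+02 -1.00e-01 -0.00e+00] roll 1.571
```

```bash

python3 -m handwheel '[{"linear":[-25,0,-10],"roll":0.17},{"linear":[-50,0,-10],"roll":0.34},{"linear":[-75,0,-10],"roll":0.51},{"linear":[-100,0,-10],"roll":0.68},{"linear":[-117,0,-10],"roll":0.85}]' 40 15
python3 -c "
from h import *
rows([(.5768,-.191,.43,11.5)])"
```

```text
t: 17.98
ee_pos: [0.5537, -0.0778, 0.4323]
orientation: [0.897, 0.441, -0.0, -0.0]
wrist_force: [-0.9, 0.1, -0.3]
gripper_width: 0.0399
grasp_force: 0.0
now [ 0.5537 -0.0778  0.4323] 52.3
[-75.5  87.4   2.3] roll 0.713
```

```bash

python3 -m handwheel '[{"linear":[-20,23,0],"roll":0.17},{"linear":[-40,46,0],"roll":0.34},{"linear":[-60,70,0],"roll":0.51},{"linear":[-75.5,87.5,0],"roll":0.68},{"linear":[-75.5,87.5,0],"roll":0.713}]'
python3 -m handwheel '[{"linear":[0,0,0],"roll":0}]' >/dev/null
python3 -c "
from h import *
rows([(.5768,-.191,.43,11.5),(.5768,-.191,.314,11.5)])
wi=wrist(); im=img('top'); sc=img('scene')
for n,c in (('wrist',wi),('scene',sc)):
  for t in ['guard_handle','guard_hinge']:
    for d in r.mark_of(t,n)[:1]: print(n,t,round(d['score'],2),np.round(w(c,d['position']),4))
for z in (0.3305,):
  print([np.round(px(wi,P)) for P in ([.5766+.06*.98,-.1908+.06*.2,z],[.5766-.06*.98,-.1908-.06*.2,z])])
cv2.imwrite('pics/w5.png',wi['color'])"
```

```text
t: 18.6
ee_pos: [0.5774, -0.191, 0.4318]
orientation: [0.995, 0.102, -0.0, -0.0]
wrist_force: [-0.4, 0.2, -0.3]
gripper_width: 0.0401
grasp_force: 0.0
now [ 0.5774 -0.1892  0.4326] 12.0
[-0.9  1.6  2.6] roll 0.009
[ -0.9   1.6 118.6] roll 0.009
wrist guard_handle 0.65 [ 0.5792 -0.1934  0.3303]
wrist guard_hinge 0.64 [ 0.5798 -0.2058  0.1212]
scene guard_handle 0.75 [ 0.5792 -0.1909  0.332 ]
scene guard_hinge 0.63 [ 0.5786 -0.2037  0.1193]
[array([260., 127.]), array([259., 260.])]
```

View pics/w5.png

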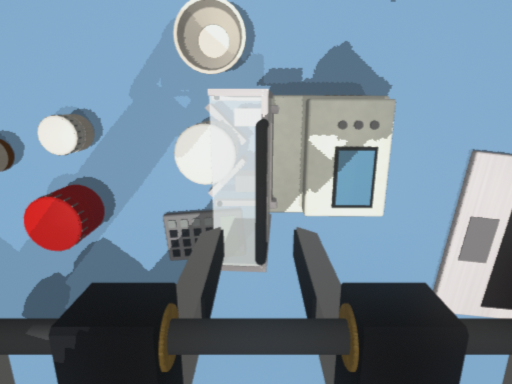

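The bar shows at (262,122)–(262,262), parallel to the finger plane and centred to within about 3 px. Descending onto it and closing.

```bash

python3 -m handwheel '[{"linear":[-1,3.5,30],"roll":0},{"linear":[-1,3.5,60],"roll":0},{"linear":[-1,3.5,85],"roll":0},{"linear":[-1,3.5,105],"roll":0},{"linear":[-1,3.5,117],"roll":0}]'
python3 -m handwheel '[{"linear":[0,0,0],"roll":0},{"linear":[0,0,0],"roll":0},{"linear":[0,0,0],"roll":0},{"linear":[0,0,0],"roll":0},{"linear":[0,0,0],"roll":0}]' 4 12
python3 -c "
from h import *
s=r.get_state();print(s['t'],s['ee_pos'],s['gripper_width'],s['grasp_force'],s['wrist_force'])"
```

```text
t: 19.7
ee_pos: [0.577, -0.1933, 0.3144]
orientation: [0.995, 0.103, -0.0, -0.0]
wrist_force: [0.2, 0.4, 0.5]
gripper_width: 0.0399
grasp_force: 0.0
t: 20.32
ee_pos: [0.5775, -0.1936, 0.3165]
orientation: [0.995, 0.103, 0.001, 0.0]
wrist_force: [-0.6, 1.1, 2.9]
gripper_width: 0.0097
grasp_force: 12.0
20.325 [ 0.57750559 -0.19358296  0.31649817] 0.009723449386575553 12.00037032365799 [-0.57581033  1.12726152  2.92014547]
```

```bash
python3 -c "
from h import *
th=1.515
for k in range(13):
  t=th-np.linspace(0,.12,6)[1:] if k<12 else np.linspace(th,0,6)[1:]
  print(round(th,3),[[0,round(float(-213*(np.cos(x)-np.cos(th))),1),round(float(213*(np.sin(th)-np.sin(x))),1)] for x in t]); th=t[-1]
"
python3 -m handwheel '[{"linear":[0,-5.1,0.4],"roll":0},{"linear":[0,-10.2,0.9],"roll":0},{"linear":[0,-15.3,1.5],"roll":0}]'
```

```text
1.515 [[0, -5.1, 0.3], [0, -10.2, 0.8], [0, -15.3, 1.4], [0, -20.3, 2.1], [0, -25.4, 3.0]]
1.395 [[0, -5.0, 1.0], [0, -10.0, 2.0], [0, -15.0, 3.2], [0, -19.9, 4.5], [0, -24.8, 6.0]]
1.275 [[0, -4.9, 1.5], [0, -9.7, 3.2], [0, -14.5, 5.0], [0, -19.2, 6.9], [0, -23.9, 8.9]]
1.155 [[0, -4.7, 2.1], [0, -9.3, 4.4], [0, -13.8, 6.7], [0, -18.3, 9.1], [0, -22.7, 11.7]]
1.035 [[0, -4.4, 2.7], [0, -8.7, 5.4], [0, -12.9, 8.3], [0, -17.1, 11.3], [0, -21.1, 14.3]]
0.915 [[0, -4.0, 3.2], [0, -8.0, 6.4], [0, -11.8, 9.8], [0, -15.6, 13.2], [0, -19.3, 16.8]]
0.795 [[0, -3.6, 3.6], [0, -7.1, 7.3], [0, -10.6, 11.1], [0, -13.9, 15.0], [0, -17.1, 18.9]]
0.675 [[0, -3.1, 4.0], [0, -6.2, 8.1], [0, -9.1, 12.3], [0, -12.0, 16.6], [0, -14.7, 20.9]]
0.555 [[0, -2.6, 4.4], [0, -5.2, 8.8], [0, -7.6, 13.3], [0, -9.9, 17.9], [0, -12.1, 22.5]]
0.435 [[0, -2.1, 4.7], [0, -4.1, 9.4], [0, -6.0, 14.1], [0, -7.7, 18.9], [0, -9.4, 23.8]]
0.315 [[0, -1.5, 4.9], [0, -2.9, 9.8], [0, -4.2, 14.7], [0, -5.4, 19.7], [0, -6.4, 24.7]]
0.195 [[0, -0.9, 5.0], [0, -1.7, 10.1], [0, -2.4, 15.1], [0, -3.0, 20.2], [0, -3.4, 25.3]]
0.075 [[0, -0.2, 3.2], [0, -0.4, 6.4], [0, -0.5, 9.6], [0, -0.6, 12.8], [0, -0.6, 16.0]]
t: 20.7
ee_pos: [0.5744, -0.1783, 0.3149]
orientation: [0.995, 0.103, 0.001, 0.001]
wrist_force: [0.2, 0.0, 3.9]
gripper_width: 0.0098
grasp_force: 12.0
```

```bash

python3 -m handwheel '[{"linear":[0,-5,0.7],"roll":0},{"linear":[0,-10.1,1.5],"roll":0}]' | grep -E 'pos|force|width'
python3 -m handwheel '[{"linear":[0,-5,1],"roll":0},{"linear":[0,-10,2],"roll":0},{"linear":[0,-15,3.2],"roll":0},{"linear":[0,-19.9,4.5],"roll":0},{"linear":[0,-24.8,6],"roll":0}]' | grep -E 'pos|force|width'
python3 -m handwheel '[{"linear":[0,-4.9,1.5],"roll":0},{"linear":[0,-9.7,3.2],"roll":0},{"linear":[0,-14.5,5],"roll":0},{"linear":[0,-19.2,6.9],"roll":0},{"linear":[0,-23.9,8.9],"roll":0}]' | grep -E 'pos|force|width'
```

```text
ee_pos: [0.5722, -0.1682, 0.313]
wrist_force: [0.7, 0.9, 5.6]
gripper_width: 0.0095
grasp_force: 12.0
ee_pos: [0.5671, -0.1439, 0.3064]
wrist_force: [3.5, 1.4, 3.7]
gripper_width: 0.0096
grasp_force: 12.0
ee_pos: [0.5622, -0.1206, 0.297]
wrist_force: [5.2, 0.8, 1.9]
gripper_width: 0.009
grasp_force: 12.0
```

```bash

python3 -m handwheel '[{"linear":[0.4,-4.7,2.1],"roll":0},{"linear":[0.8,-9.3,4.4],"roll":0},{"linear":[1.1,-13.8,6.7],"roll":0},{"linear":[1.3,-18.3,9.1],"roll":0},{"linear":[1.5,-22.7,11.7],"roll":0}]' | grep -E 'pos|force|width'
python3 -m handwheel '[{"linear":[0.1,-4.4,2.7],"roll":0},{"linear":[0.2,-8.7,5.4],"roll":0},{"linear":[0.3,-12.9,8.3],"roll":0},{"linear":[0.4,-17.1,11.3],"roll":0},{"linear":[0.5,-21.1,14.3],"roll":0}]' | grep -E 'pos|force|width'
```

```text
ee_pos: [0.5577, -0.0984, 0.2849]
wrist_force: [-2.2, 0.7, -0.1]
gripper_width: 0.0096
grasp_force: 12.0
ee_pos: [0.5541, -0.0776, 0.2709]
wrist_force: [-4.0, -2.2, 0.4]
gripper_width: 0.0099
grasp_force: 12.0
```

```bash

python3 -m handwheel '[{"linear":[-0.2,-4,3.2],"roll":0},{"linear":[-0.4,-8,6.4],"roll":0},{"linear":[-0.5,-11.8,9.8],"roll":0},{"linear":[-0.5,-15.6,13.2],"roll":0},{"linear":[-0.5,-19.3,16.8],"roll":0}]' | grep -E 'pos|force|width'
python3 -m handwheel '[{"linear":[0,-3.6,3.6],"roll":0},{"linear":[0,-7.1,7.3],"roll":0},{"linear":[0,-10.6,11.1],"roll":0},{"linear":[0,-13.9,15],"roll":0},{"linear":[0,-17.1,18.9],"roll":0}]' | grep -E 'pos|force|width'
python3 -m handwheel '[{"linear":[0,-3.1,4],"roll":0},{"linear":[0,-6.2,8.1],"roll":0},{"linear":[0,-9.1,12.3],"roll":0},{"linear":[0,-12,16.6],"roll":0},{"linear":[0,-14.7,20.9],"roll":0}]' | grep -E 'pos|force|width'
```

```text
ee_pos: [0.5504, -0.0586, 0.2546]
wrist_force: [-4.0, -1.8, -1.3]
gripper_width: 0.0094
grasp_force: 12.0
ee_pos: [0.5473, -0.0419, 0.2359]
wrist_force: [-0.8, -0.3, 1.1]
gripper_width: 0.0099
grasp_force: 12.0
ee_pos: [0.5443, -0.0276, 0.2149]
wrist_force: [0.8, 0.3, 0.4]
gripper_width: 0.0097
grasp_force: 12.0
```

```bash

python3 -m handwheel '[{"linear":[0,-2.6,4.4],"roll":0},{"linear":[0,-5.2,8.8],"roll":0},{"linear":[0,-7.6,13.3],"roll":0},{"linear":[0,-9.9,17.9],"roll":0},{"linear":[0,-12.1,22.5],"roll":0}]' | grep -E 'pos|force|width'
python3 -m handwheel '[{"linear":[0,-2.1,4.7],"roll":0},{"linear":[0,-4.1,9.4],"roll":0},{"linear":[0,-6,14.1],"roll":0},{"linear":[0,-7.7,18.9],"roll":0},{"linear":[0,-9.4,23.8],"roll":0}]' | grep -E 'pos|force|width'
python3 -m handwheel '[{"linear":[0,-1.5,4.9],"roll":0},{"linear":[0,-2.9,9.8],"roll":0},{"linear":[0,-4.2,14.7],"roll":0},{"linear":[0,-5.4,19.7],"roll":0},{"linear":[0,-6.4,24.7],"roll":0}]' | grep -E 'pos|force|width'
python3 -c "
from h import *
sc=img('scene'); print([w(sc,d['position']) for d in r.mark_of('guard_handle','scene')[:1]])
cv2.imwrite('pics/s6.png',cv2.resize(sc['color'][140:340,20:270],(750,600),interpolation=cv2.INTER_CUBIC))"
```

```text
ee_pos: [0.5416, -0.0158, 0.1923]
wrist_force: [2.6, 1.8, 0.1]
gripper_width: 0.0093
grasp_force: 12.0
ee_pos: [0.5395, -0.0067, 0.1684]
wrist_force: [3.4, 0.9, 0.1]
gripper_width: 0.0093
grasp_force: 12.0
ee_pos: [0.5382, -0.0004, 0.1436]
wrist_force: [3.0, 1.9, -0.5]
gripper_width: 0.0093
grasp_force: 12.0
[array([ 0.53870879, -0.00072778,  0.16206583])]
```

View pics/s6.png

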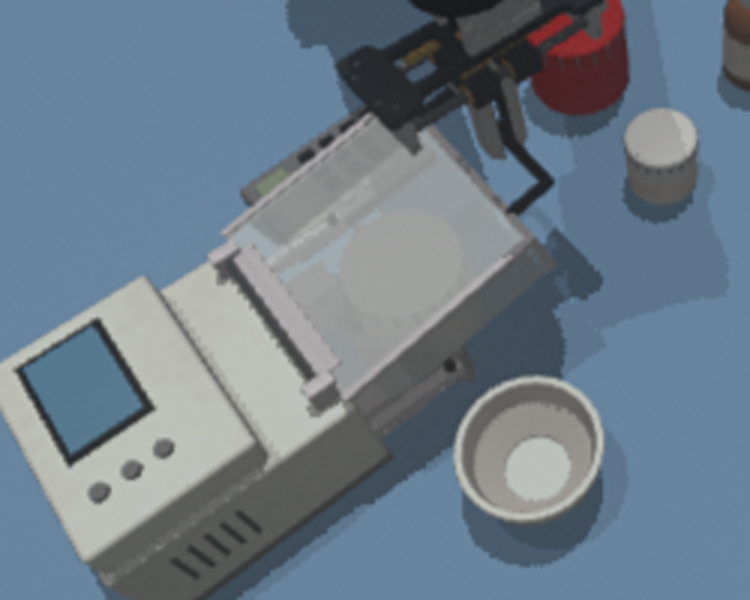

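The guard is nearly down (θ≈0.2) with the jar under the clear lid at (400,265) and the bar still held. I'll do the last stretch more slowly, down to the stops.

```bash

python3 -m handwheel '[{"linear":[0,-0.9,5],"roll":0},{"linear":[0,-1.7,10],"roll":0},{"linear":[0,-2.3,14.5],"roll":0},{"linear":[0,-2.7,18.5],"roll":0},{"linear":[0,-3,22],"roll":0}]' | grep -E 'pos|force|width'
python3 -m handwheel '[{"linear":[0,-0.2,3],"roll":0},{"linear":[0,-0.4,6],"roll":0},{"linear":[0,-0.6,9],"roll":0},{"linear":[0,-0.7,12],"roll":0},{"linear":[0,-0.7,14],"roll":0}]' | grep -E 'pos|force|width'
python3 -m handwheel '[{"linear":[0,0,1.5],"roll":0},{"linear":[0,0,3],"roll":0},{"linear":[0,0,4],"roll":0}]' | grep -E 'pos|force|width'
```

```text
ee_pos: [0.5374, 0.0028, 0.1216]
wrist_force: [3.6, 5.0, -0.5]
gripper_width: 0.0094
grasp_force: 12.0
ee_pos: [0.5373, 0.0037, 0.1076]
wrist_force: [2.5, 4.6, -0.0]
gripper_width: 0.0093
grasp_force: 12.0
ee_pos: [0.5372, 0.0038, 0.1036]
wrist_force: [3.1, 5.2, 0.6]
gripper_width: 0.0092
grasp_force: 12.0
```

```bash

python3 -m handwheel '[{"linear":[0,-0.5,1],"roll":0},{"linear":[0,-0.5,2],"roll":0}]' | grep -E 'pos|force|width'
python3 -m handwheel '[{"linear":[0,0,1],"roll":0},{"linear":[0,0,2],"roll":0}]' | grep -E 'pos|force|width'
```

```text
ee_pos: [0.5372, 0.0038, 0.1017]
wrist_force: [3.9, 3.8, -0.3]
gripper_width: 0.0097
grasp_force: 12.0
ee_pos: [0.5373, 0.0038, 0.0999]
wrist_force: [0.5, 4.9, 4.0]
gripper_width: 0.0099
grasp_force: 12.0
```

```bash

python3 -m handwheel '[{"linear":[0,0,1],"roll":0},{"linear":[0,0,2],"roll":0}]' | grep -E 'pos|force|width'
python3 -m handwheel '[{"linear":[0,0,1],"roll":0},{"linear":[0,0,1],"roll":0}]' | grep -E 'pos|force|width'
```

```text
ee_pos: [0.5374, 0.0038, 0.0997]
wrist_force: [-4.3, 6.0, 14.8]
gripper_width: 0.0096
grasp_force: 12.0
ee_pos: [0.5376, 0.0039, 0.0994]
wrist_force: [-5.1, 5.8, 15.5]
gripper_width: 0.0095
grasp_force: 12.0
```

Stall at 15 N with the bar at hinge height (z≈0.116), so it is on its stops. Releasing: ease up, open narrowly, lift straight.

```bash

python3 -m handwheel '[{"linear":[0,0,-2],"roll":0},{"linear":[0,0,-2],"roll":0}]' | grep -E 'pos|force|width'
python3 -m handwheel '[{"linear":[0,0,0],"roll":0},{"linear":[0,0,0],"roll":0},{"linear":[0,0,0],"roll":0}]' 26 | grep -E 'pos|force|width'
python3 -m handwheel '[{"linear":[0,0,-8],"roll":0},{"linear":[0,0,-20],"roll":0},{"linear":[0,0,-45],"roll":0},{"linear":[0,0,-90],"roll":0},{"linear":[0,0,-140],"roll":0}]' | grep -E 'pos|force|width'
python3 -m handwheel '[{"linear":[0,-50,-40],"roll":0},{"linear":[0,-100,-80],"roll":0},{"linear":[0,-150,-80],"roll":0},{"linear":[0,-200,-80],"roll":0},{"linear":[0,-200,-80],"roll":0}]' | grep -E '^t|pos|force|width'
python3 -c "
from h import *
im=img('top'); sc=img('scene')
for n,c in (('top',im),('scene',sc)):
  for t in ['jar','small_jar','mortar','calculator','guard_handle','guard_hinge','coder']:
    for d in r.mark_of(t,n)[:1+(t=='jar')]: print(n,t,round(d['score'],2),np.round(w(c,d['position']),4))
cv2.imwrite('pics/end.png',np.vstack([cv2.resize(im['color'][130:260,310:460],(345,299)),cv2.resize(sc['color'][140:270,60:210],(345,299))]))"
```

```text
ee_pos: [0.5375, 0.0039, 0.0996]
wrist_force: [0.5, 4.6, 4.2]
gripper_width: 0.0094
grasp_force: 12.0
ee_pos: [0.5368, 0.0033, 0.0985]
wrist_force: [0.7, -0.2, -0.0]
gripper_width: 0.0259
grasp_force: 0.0
ee_pos: [0.537, 0.0036, 0.2409]
wrist_force: [0.8, -0.6, -0.2]
gripper_width: 0.0262
grasp_force: 0.0
t: 31.8
ee_pos: [0.4954, 0.2017, 0.3202]
wrist_force: [-0.2, -0.6, 0.0]
gripper_width: 0.0262
grasp_force: 0.0
top jar 0.88 [ 3.912e-01  1.192e-01 -1.000e-04]
top mortar 0.91 [ 0.7299 -0.0772 -0.0019]
top calculator 0.84 [ 0.3906 -0.1224  0.0017]
top guard_handle 0.76 [0.5395 0.009  0.12  ]
top guard_hinge 0.94 [ 0.5822 -0.2053  0.121 ]
top coder 0.91 [ 5.571e-01 -1.080e-01  3.000e-04]
scene jar 0.89 [0.395  0.1207 0.0037]
scene small_jar 0.66 [ 0.5291  0.1357 -0.002 ]
scene mortar 0.67 [ 0.7329 -0.0793  0.0038]
scene calculator 0.86 [ 0.3933 -0.1259  0.0044]
scene guard_handle 0.66 [0.5377 0.0019 0.1145]
scene guard_hinge 0.62 [ 0.5796 -0.205   0.1157]
scene coder 0.68 [ 5.594e-01 -1.089e-01  1.000e-04]
```

View pics/end.png

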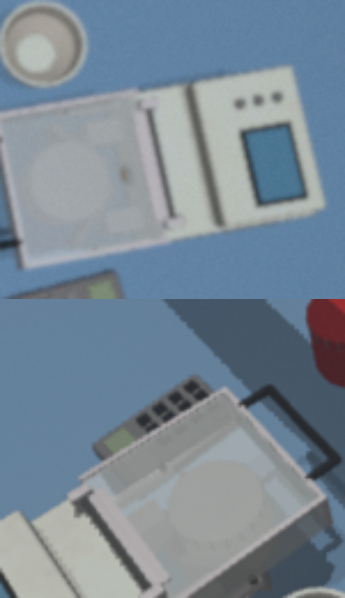

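The guard is down (handle z≈0.117) and the jar is visible under it, with the bystanders where they were. One quick check of the jar centre seen through the lid, then hand in.

```bash
python3 -c "
from h import *
im=img('top'); q=ray(im,(310+70*150/345,130+179*130/299),.092); print(q)
if np.hypot(q[0]-.5595,q[1]+.107)<.008: print(r.hand_in())"
```

```text
[ 0.56085431 -0.10740534  0.092     ]
the job is handed in; nothing more can be done
None
```

The jar sits centred in the V, the guard was lowered under control onto its stops and released, the other items are where they were, and the job is handed in (about 32 s used).

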